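# Refit the keyed belt pulley on the press drive

### The arm

A 7-joint arm with a two-finger parallel gripper is mounted at the origin on the work surface. World frame = base frame: x ahead of the robot, y to its left, z up, the work surface at z = 0. Lengths are in m, angles in rad, forces in N, time in s.
With the tool pointing down it reaches from about 0.4 to 0.875 m from the base axis. Payload 6.5 kg.
Tool frame: the origin (TCP) lies midway between the tips of the shut fingers; the grasp point (between the pads) lies 19 mm behind it; z points along the fingers, y is the line along which they close (so a half turn about z gives the same grasp; the last joint's range is limited). The gripper opens to 88 mm and grips with 3 to 60 N. Pads are 18 mm wide; open, the fingers measure 123 mm over their backs; the gripper's body (75 mm by 187 mm) begins 45 mm behind the grasp point.
Start: joints at [-1.364, 0.536, -0.004, 1.538, 0.003, 1.067, -0.071], TCP at [0.175, 0.626, 0.239] pointing down, gripper open.
Joint ranges: [-2.7, 2.7], [-0.37, 2.16], [-1.27, 1.26], [0.24, 2.4], [-1.31, 4.45], [0.19, 1.91], [-2.76, 2.76]. Speed limits (rad/s): [2.39, 2.39, 3.14, 3.14, 3.14, 3.14, 3.14].

### API

Orientations are given as [roll, pitch, yaw] about the fixed x, y, z axes, in that order (R = Rz(yaw) Ry(pitch) Rx(roll)).
In Python, from bench import ctrl gives the robot as it stands.
- The arm moves only by the tool step_arm, never from a script. Its argument "moves" is a list of rows, each a list of 2 entries, a list of its own where there are three numbers: the shift along the tool's x, y, z each as a share of 0.02 m, from -1 to 1, then the turn, a rotation vector about the tool's x, y, z each as a share of 180 degrees, from -1 to 1. In form: [[[x, y, z], [rx, ry, rz]], ...]. A call has 1 to 5 rows; each row shifts and turns the commanded pose from where the row before left it, along the tool's axes as they then stand; what a row does not reach is not made up. A row lasts 1/12 s, in which the tool goes at most 41.7 mm and 7.16 degrees, less where a joint would pass 70% of its speed; a pose out of reach is approached as far as the arm can. A call with a number of a shift or a turn outside -1 to 1 is refused whole. A call with a gripper value outside its range is refused whole. "gripper" is the closure, from 0 (fully open) to 1 (shut), set as the call begins (left out, the last holds). The fingers move at their own pace and stop on an object; "newtons" is the grip in N (left out, the last holds). Time passes only in rows, so rows that do not move let the fingers close. It gives the time, the measured TCP pose, the force, the opening and the grip force at its end, in the units of the state.
- ctrl.read_state(): the state, without advancing time (a new reading comes with each control period).
- ctrl.get_image(name): name is "scene" or "top" or "wrist"; returns the picture (384x512x3 uint8, red, green, blue); there is no depth.
- ctrl.camera_info(name): a dict with "K" (3x3 intrinsics, pixels), "dist" ([k1, k2, p1, p2, k3] as OpenCV has them; the pictures are not rectified), "R" (3x3) and "t" (3): a world point X has camera coordinates R X + t. Camera axes: x right, y down, z forward; pixel columns grow to the right and rows downward; lengths in m; the calibration is good to about 2 mm. A picture is of the moment at which its call begins: read the wrist's pose just before it. camera_info takes no time and is no camera call; for the wrist camera it gives the pose at the moment of the call.
- ctrl.finish_job(): hands the job in; it is judged then, once.
The state is a dict: "t": time; "q": joint angles; "dq": joint speeds; "tau": joint torques, N m; "eef_pos": TCP position; "ee_rot": TCP orientation; "contact_force": force on the tool from outside, world axes, zero at the start; "ft_torque": the same for the moment, N m; "width": finger opening in m; "grip_force": force on a finger pad.
Only numpy, scipy, OpenCV 4.12 (cv2) and the standard library are available. Lean on these libraries where they do the work, as an engineer would, in place of code of your own. Each camera call takes 0.05 s, during which the arm holds its last target. There are 200 camera calls.

### The job

Put the toothed belt pulley back on the drive unit: lift it by its hub, lower it over the upright shaft, turn it with light pressure until its keyway drops over the shaft's key, then lower it fully home on the shaft's shoulder and let go. Be gentle, never force or drop it onto the drive, and leave the other things on the bench where they are.

Things in the scene. Friction and masses are not known exactly. Their poses are not given: they have to be found in the camera images.
- pulley: Loose aluminium toothed belt pulley, about 450 g (varies by a quarter), standing hub-up on the bench. Origin: centre of its underside, z up its axis. Flanged toothed rim 86 mm across, z = 0 to 22 mm; above it a plain round hub, the place to grip. A 28 mm bore runs right through. At the start its +x (the keyway's side) points within 1.5 rad of world +x.
- hub_top (a point): Centre of the top of the pulley's hub, on its axis, 56 mm above its underside. The hub is 48 mm across and rises 34 mm above the rim's upper flange (z = 22 to 56 mm); it can be gripped at any yaw.
- keyway (a point): On the hub's top, at the outer end of the pulley's one keyway: a 10.4 mm wide slot in the bore, reaching to 20 mm from the axis on the pulley's +x side, full height and open at both ends. A dark 12 mm drilling on the rim's upper flange marks the same side.
- drive: Drive unit fixed to the bench, place and yaw vary (yaw within 0.35 rad): grey gearbox 125 mm square, 70 mm high, on a 150 mm square foot, with a finned motor 60 mm thick sticking out 85 mm on its -x side and an upright steel shaft amid its top. Origin: centre of its underside. The shaft is braked: it resists turning with 1.5 N m, so take it as fixed.
- shoulder (a point): On the shaft's axis, centre of the top of the round shoulder, 40 mm across, 80 mm above the drive's underside; axes as the drive's. The pulley's underside rests on it when home.
- shaft_end (a point): Centre of the shaft's upper end, 130 mm above the drive's underside. The shaft is 25 mm across; its last 8 mm taper to 15 mm across.
- key_level (a point): On the shaft's axis at the height of the key's flat top, 24 mm above the shoulder: a pulley not lined up stops with its underside here. The key is 8 mm wide and stands out to 18.5 mm from the axis, from 2 to 24 mm above the shoulder. Its direction is NOT in these readings: anywhere within 0.65 rad either side of the drive's +x. Find it by turning or by sight.
- ink_tub: Bystander: closed grey ink jar with white lid, 84 mm across, 72 mm high; origin at the centre of its underside.
- squeegee: Bystander: printing squeegee lying down, wooden handle 240 x 22 x 45 mm with a rubber blade at its side; origin under its middle, x along its length.
- ink_knife: Bystander: ink spatula 240 mm long lying flat along its x axis, wooden handle to -x.

How it is judged:
By the outcome, as a careful person would: the job done as asked, in the order asked, and still so for the second after the job is handed in, with the robot touching nothing.
It also fails if it takes over 64 s, if anything falls off the work surface, if the arm or the gripper's body presses on something with over 40 N, if the wrist force passes 120 N, or if a joint passes its speed limit or range.

## Working session

There is one attempt and no reset: what is moved stays moved. The work goes in short steps, Python scripts to look and compute and a tool call to move; the robot and the scene stay as the last step left them, time stands still between calls to the robot, and variables do not carry over. Pictures are saved under pics/ and viewed, at most 10 in all, crops included, and the job is handed in when it is done.

Besides the shell and the picture viewer there is one more tool, called after "Call:" as name(argument=value, ...), one argument or row to a line, values as JSON. step_arm: Moves the arm, as the interface text tells. Shift numbers are shares of 0.02 m and turn numbers shares of 180 degrees, none past 1 either way. Its arguments: {"type":"object","properties":{"moves":{"type":"array","items":{"type":"array"}},"gripper":{"type":"number"},"newtons":{"type":"number"}},"required":["moves"]}

```bash
mkdir -p pics; ls
python3 - <<'E'
from bench import ctrl
import cv2,numpy as np
np.set_printoptions(precision=4,suppress=True)
s=ctrl.read_state();print(s['t'],s['eef_pos'],s['ee_rot'],s['width'],s['contact_force'])
ims=[]
for n in("scene","top"):
    im=ctrl.get_image(n);cv2.imwrite(f'pics/{n}0.png',im[:,:,::-1]);ims.append(im[:,:,::-1])
    c=ctrl.camera_info(n);print(n,c['K'],c['dist'],c['R'],c['t'])
E
```

```text
pics
0.0 [0.175  0.6254 0.2378] [-3.1399  0.0001  2.8688] 0.08813493172237775 [-0.9285  0.4358 -0.0246]
scene [[449.4231   0.     260.8208]
 [  0.     449.4231 190.57  ]
 [  0.       0.       1.    ]] [-0.1364  0.      0.      0.      0.    ] [[ 0.6286  0.7777  0.0099]
 [ 0.552  -0.4372 -0.7101]
 [-0.5479  0.4518 -0.7041]] [-0.4043 -0.2375  1.2651]
top [[418.1566   0.     255.5957]
 [  0.     418.1566 181.1667]
 [  0.       0.       1.    ]] [-0.0298  0.      0.      0.      0.    ] [[ 0.0053 -0.9991 -0.0415]
 [-0.9844  0.0021 -0.1761]
 [ 0.176   0.0418 -0.9835]] [0.039  0.6145 0.8761]
```

View pics/scene0.png

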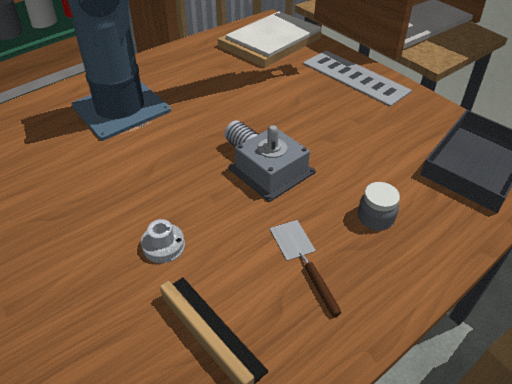

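View pics/top0.png

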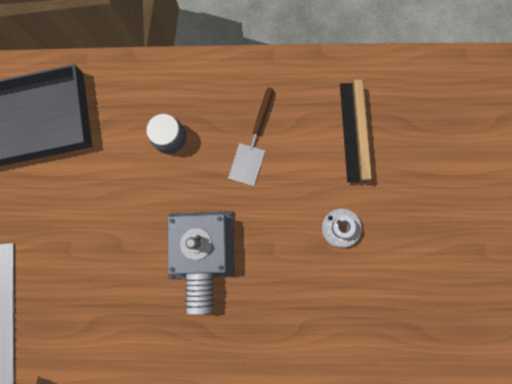

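The scene view shows the pulley at about (163,240) and the drive at (272,155). In the top view the pulley is at (342,228) with the drill dark spot at about (331,218), the shaft end is near (193,242), and the motor points down (-x). Next I'll look at enlarged crops.

Run:
```python
import cv2,numpy as np
s=cv2.imread('pics/scene0.png');t=cv2.imread('pics/top0.png')
c=lambda im,x,y,w,h,f:cv2.resize(im[y:y+h,x:x+w],None,fx=f,fy=f,interpolation=cv2.INTER_CUBIC)
a=np.hstack([c(s,135,215,50,50,6),c(t,317,203,50,50,6)])
b=np.hstack([c(s,225,115,100,100,3),c(t,155,195,100,100,3)])
cv2.imwrite('pics/m0.png',np.vstack([a,b]))
```

```text
(no output)
```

View pics/m0.png

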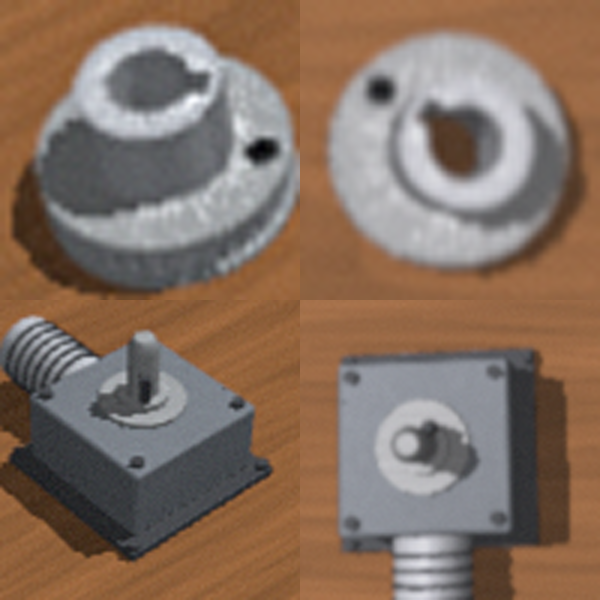

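The crops show the pulley hub top, the keyway and drilling on the same side, the shaft end, and the dark key on the side facing the scene camera and up (+x) in the top view. Next I'll triangulate these points.

```bash
cat > h.py <<'E'
import cv2,numpy as np
from bench import ctrl
np.set_printoptions(precision=4,suppress=True)
def ray(c,p):
    K,d,R,t=(np.array(c[k],float) for k in('K','dist','R','t'))
    u=cv2.undistortPoints(np.array([[p]],float),K,d)[0,0]
    v=R.T@np.array([u[0],u[1],1]);return -R.T@t,v/np.linalg.norm(v)
def plane(c,p,z):
    o,v=ray(c,p);return o+v*(z-o[2])/v[2]
def tri(cp):
    A=np.zeros((3,3));b=np.zeros(3);L=[]
    for c,p in cp:
        o,v=ray(c,p);P=np.eye(3)-np.outer(v,v);A+=P;b+=P@o;L.append((o,P))
    x=np.linalg.solve(A,b);return x,max(np.linalg.norm(P@(x-o)) for o,P in L)
E
python3 - <<'E'
from h import *
S,T=ctrl.camera_info('scene'),ctrl.camera_info('top')
for n,a,b in[('hub',(158.9,228.1),(344.1,226.6)),('drill',(178.4,239.7),(329.9,217.6)),('keyway',(169.3,227.9),(337.4,221.3)),
 ('shaftend',(273.3,127),(190.4,242.3)),('shoulder',(272,147.5),(195,243.4)),('key',(273.6,143.5),(197.3,237.3))]:
    print(n,*tri([(S,a),(T,b)]))
f=lambda u,v:(155+(u-300)/3,195+(v-300)/3)
print([plane(T,f(*p),.07)[:2] for p in[(352,377),(495,372),(352,524),(498,518)]])
W=ctrl.camera_info('wrist');print(W['K'],W['dist'],W['R'],W['t'],-np.array(W['R']).T@W['t'])
E
```

```text
hub [ 0.5138 -0.153   0.0554] 0.00032851670292464546
drill [ 0.5365 -0.1271  0.0217] 5.72624804042999e-05
keyway [ 0.5258 -0.1377  0.0559] 0.0008801765101274666
shaftend [0.4768 0.1676 0.1303] 0.0004518944755155518
shoulder [0.4758 0.1683 0.0712] 0.0006713939909906498
key [0.4883 0.1603 0.0946] 0.0003331190733855674
[array([0.5249, 0.2203]), array([0.5288, 0.1161]), array([0.4203, 0.2163]), array([0.4254, 0.1119])]
[[265.3012   0.     256.76  ]
 [  0.     265.3012 194.1154]
 [  0.       0.       1.    ]] [-0.045  0.     0.     0.     0.   ] [[ 0.2693  0.963  -0.0008]
 [ 0.9216 -0.2575  0.2905]
 [ 0.2795 -0.079  -0.9569]] [-0.6489 -0.0404  0.3888] [0.1033 0.6453 0.3833]
```

Heights check out: hub 0.0554 against 0.056, shaft end 0.1303 against 0.130, flange 0.0217 against 0.022. The keyway points at about +0.87 rad and the key at about -0.57 rad, so the pulley turns about -1.44 rad. I'll grasp at tool yaw 2.28 and go by way of the drive for a closer wrist view.

Call:
step_arm(
  moves=[
    [[0, 0, 0], [0, 0, 0.0375]],
    [[0, 0, 0], [0, 0, 0.0375]],
    [[0, 0, 0], [0, 0, 0.0375]],
    [[0, 0, 0], [0, 0, 0.0375]],
    [[0, 0, 0], [0, 0, 0.0375]],
  ],
  gripper=0,
)

```text
t: 0.52
eef_pos: [0.175, 0.6256, 0.2382]
ee_rot: [-3.141, 0.001, 2.274]
contact_force: [-0.3, -0.6, -0.6]
width: 0.0881
grip_force: 0.0
```

Call:
step_arm(
  moves=[
    [[-1, -0.13, 0], [0, 0, 0]],
    [[-1, -0.13, 0], [0, 0, 0]],
    [[-1, -0.13, 0], [0, 0, 0]],
    [[-1, -0.13, 0], [0, 0, 0]],
    [[-1, -0.13, 0], [0, 0, 0]],
  ],
)

```text
t: 0.93
eef_pos: [0.2307, 0.5405, 0.2383]
ee_rot: [-3.141, 0.001, 2.28]
contact_force: [0.8, 0.3, -0.1]
width: 0.0879
grip_force: 0.0
```

Call:
step_arm(
  moves=[
    [[-1, -0.13, 0], [0, 0, 0]],
    [[-1, -0.13, 0], [0, 0, 0]],
    [[-1, -0.13, 0], [0, 0, 0]],
    [[-1, -0.13, 0], [0, 0, 0]],
    [[-1, -0.13, 0], [0, 0, 0]],
  ],
)

```text
t: 1.35
eef_pos: [0.2859, 0.4561, 0.2384]
ee_rot: [-3.141, 0.0, 2.28]
contact_force: [0.6, -0.1, -0.6]
width: 0.0878
grip_force: 0.0
```

Call:
step_arm(
  moves=[
    [[-1, -0.13, 0], [0, 0, 0]],
    [[-1, -0.13, 0], [0, 0, 0]],
    [[-1, -0.13, 0], [0, 0, 0]],
    [[-1, -0.13, 0], [0, 0, 0]],
    [[-1, -0.13, 0], [0, 0, 0]],
  ],
)

```text
t: 1.77
eef_pos: [0.3411, 0.3718, 0.2385]
ee_rot: [-3.141, 0.0, 2.28]
contact_force: [1.4, 0.3, -0.0]
width: 0.0884
grip_force: 0.0
```

Call:
step_arm(
  moves=[
    [[-1, -0.13, 0], [0, 0, 0]],
    [[-1, -0.13, 0], [0, 0, 0]],
    [[-1, -0.13, 0], [0, 0, 0]],
    [[-1, -0.13, 0], [0, 0, 0]],
    [[0, 0, 0], [0, 0, 0]],
  ],
)

```text
t: 2.18
eef_pos: [0.3871, 0.3014, 0.2386]
ee_rot: [-3.141, 0.002, 2.274]
contact_force: [0.5, -0.8, 0.1]
width: 0.0883
grip_force: 0.0
```

Run:
```python
from h import *
import json
W=ctrl.camera_info('wrist');im=ctrl.get_image('wrist')[:,:,::-1]
json.dump({k:np.array(v).tolist() for k,v in W.items()},open('w1.json','w'))
cv2.imwrite('pics/w1.png',im)
def proj(X):
    return cv2.projectPoints(np.array([X],float),cv2.Rodrigues(np.array(W['R']))[0],np.array(W['t'],float),np.array(W['K']),np.array(W['dist']))[0][0,0]
p=proj([.4768,.1676,.10]);print(proj([.4768,.1676,.13]),p)
x,y=(max(0,int(p[0])-60),max(0,int(p[1])-60));print(x,y)
c=cv2.resize(im[y:y+120,x:x+120],None,fx=4,fy=4,interpolation=cv2.INTER_CUBIC)
cv2.imwrite('pics/w1c.png',c)
```

```text
[241.3528 320.9354] [242.6115 303.7696]
182 243
```

View pics/w1c.png

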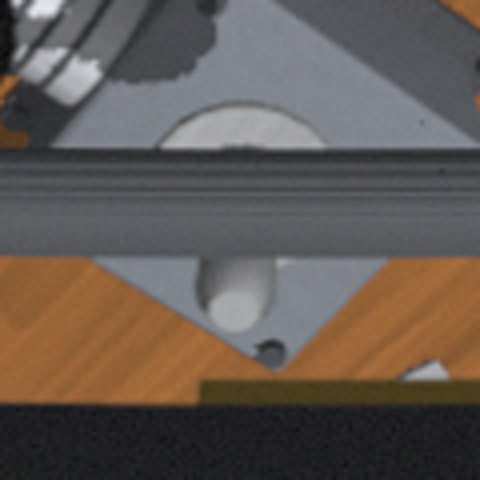

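The wrist view shows the shaft end at (240.1,320.4), predicted (241.4,320.9), so it agrees to about 1 mm. A gripper bar hides the key, so I'll advance and look again.

Call:
step_arm(
  moves=[
    [[-1, -0.1, 0], [0, 0, 0]],
    [[-1, -0.1, 0], [0, 0, 0]],
    [[-1, -0.1, 0], [0, 0, 0]],
    [[-1, -0.1, 0], [0, 0, 0]],
    [[-1, -0.1, 0], [0, 0, 0]],
  ],
)

```text
t: 2.65
eef_pos: [0.4423, 0.2235, 0.2386]
ee_rot: [-3.142, -0.001, 2.282]
contact_force: [-0.2, 0.2, 0.6]
width: 0.0878
grip_force: 0.0
```

Call:
step_arm(
  moves=[
    [[-1, -0.1, 0], [0, 0, 0]],
    [[-1, -0.1, 0], [0, 0, 0]],
    [[-1, -0.1, 0], [0, 0, 0]],
    [[-1, -0.1, 0], [0, 0, 0]],
    [[0, 0, 0], [0, 0, 0]],
  ],
)

```text
t: 3.07
eef_pos: [0.4902, 0.1545, 0.2387]
ee_rot: [3.142, 0.002, 2.276]
contact_force: [-0.2, -0.2, -0.4]
width: 0.088
grip_force: 0.0
```

Run:
```python
from h import *
import json
W1=json.load(open('w1.json'))
W=ctrl.camera_info('wrist');im=ctrl.get_image('wrist')[:,:,::-1]
json.dump({k:np.array(v).tolist() for k,v in W.items()},open('w2.json','w'))
cv2.imwrite('pics/w2.png',im)
def proj(X):
    return cv2.projectPoints(np.array([X],float),cv2.Rodrigues(np.array(W['R']))[0],np.array(W['t'],float),np.array(W['K']),np.array(W['dist']))[0][0,0]
print(plane(W1,(240.1,320.4),.13))
for z in(.13,.104,.08):print(proj([.4768,.1676,z]))
p=proj([.4768,.1676,.10]);x,y=(max(0,int(p[0])-50),max(0,int(p[1])-50));print(x,y)
c=cv2.resize(im[y:y+100,x:x+100],None,fx=6,fy=6,interpolation=cv2.INTER_CUBIC)
cv2.imwrite('pics/w2c.png',c)
```

```text
[0.4752 0.1673 0.13  ]
[254.8632 172.9986]
[255.0063 167.7742]
[255.1178 163.7049]
205 117
```

View pics/w2c.png

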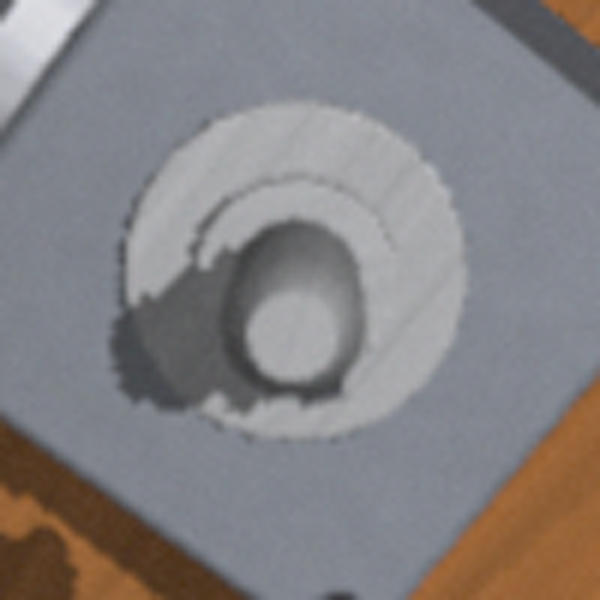

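The picture shows the shaft end circle at (253.4,172.6). The key just peeks out below it, centred at about crop (322,398), or px (258.3,183).

Run:
```python
from h import *
import json
W1=json.load(open('w1.json'));W=json.load(open('w2.json'));T=ctrl.camera_info('top');S=ctrl.camera_info('scene')
print(plane(W,(253.4,172.6),.13), tri([(W1,(240.1,320.4)),(W,(253.4,172.6))]))
print(tri([(W1,(240.1,320.4)),(W,(253.4,172.6)),(S,(273.3,127)),(T,(190.4,242.3))]))
for q in[(322,398),(343,393),(303,400)]:
    k=plane(W,(205+q[0]/6-.4,117+q[1]/6-.4),.104)
    d=k[:2]-plane(W,(253.4,172.6),.13)[:2];print(k,np.hypot(*d),np.arctan2(d[1],d[0]))
```

```text
[0.4755 0.167  0.13  ] (array([0.4755, 0.1669, 0.1294]), np.float64(3.832885829760804e-05))
(array([0.476 , 0.1674, 0.1299]), np.float64(0.001152912954183649))
[0.4903 0.1571 0.104 ] 0.017861925773386345 -0.5847524069204062
[0.4926 0.1603 0.104 ] 0.01843870980013742 -0.3706689185115342
[0.488  0.1546 0.104 ] 0.01760088624367233 -0.7802101387957118
```

Call:
step_arm(
  moves=[
    [[0.52, -0.86, 0], [0, 0, 0]],
    [[0.52, -0.86, 0], [0, 0, 0]],
    [[0.52, -0.86, 0], [0, 0, 0]],
    [[0.52, -0.86, 0], [0, 0, 0]],
    [[0.52, -0.86, 0], [0, 0, 0]],
  ],
)

```text
t: 3.53
eef_pos: [0.3875, 0.142, 0.2385]
ee_rot: [-3.141, -0.001, 2.283]
contact_force: [-0.2, -0.1, -0.3]
width: 0.0881
grip_force: 0.0
```

That step had the wrong sign on x. It was a harmless free-space move, so I'll correct it and go on to above the pulley.

Call:
step_arm(
  moves=[
    [[-0.96, -0.3, 0], [0, 0, 0]],
    [[-0.96, -0.3, 0], [0, 0, 0]],
    [[-0.96, -0.3, 0], [0, 0, 0]],
    [[-0.96, -0.3, 0], [0, 0, 0]],
    [[-0.96, -0.3, 0], [0, 0, 0]],
  ],
)

```text
t: 3.95
eef_pos: [0.4289, 0.0493, 0.2387]
ee_rot: [3.141, -0.001, 2.283]
contact_force: [1.3, -1.1, -0.4]
width: 0.0879
grip_force: 0.0
```

Call:
step_arm(
  moves=[
    [[-0.96, -0.3, 0], [0, 0, 0]],
    [[-0.96, -0.3, 0], [0, 0, 0]],
    [[-0.96, -0.3, 0], [0, 0, 0]],
    [[-0.96, -0.3, 0], [0, 0, 0]],
    [[-0.96, -0.3, 0], [0, 0, 0]],
  ],
)

```text
t: 4.37
eef_pos: [0.4691, -0.0429, 0.2386]
ee_rot: [3.141, -0.001, 2.283]
contact_force: [0.4, 0.2, 1.0]
width: 0.0879
grip_force: 0.0
```

Call:
step_arm(
  moves=[
    [[-0.96, -0.3, 0.5], [0, 0, 0]],
    [[-0.96, -0.3, 0.5], [0, 0, 0]],
    [[-0.96, -0.3, 0.5], [0, 0, 0]],
    [[-0.96, -0.3, 0.5], [0, 0, 0]],
    [[-0.96, -0.3, 0.5], [0, 0, 0]],
  ],
)

```text
t: 4.78
eef_pos: [0.5093, -0.135, 0.1879]
ee_rot: [3.141, -0.001, 2.283]
contact_force: [0.5, 0.2, 0.4]
width: 0.0882
grip_force: 0.0
```

Call:
step_arm(
  moves=[
    [[-0.96, -0.3, 0.5], [0, 0, 0]],
    [[0, 0, 0], [0, 0, 0]],
  ],
)

```text
t: 4.95
eef_pos: [0.5168, -0.1565, 0.177]
ee_rot: [-3.14, -0.0, 2.278]
contact_force: [-1.5, 0.2, -0.0]
width: 0.0881
grip_force: 0.0
```

Run:
```python
from h import *
import json
s=ctrl.read_state();print(s['eef_pos'],s['ee_rot'],s['q'])
W=ctrl.camera_info('wrist');im=ctrl.get_image('wrist')[:,:,::-1]
json.dump({k:np.array(v).tolist() for k,v in W.items()},open('w3.json','w'))
cv2.imwrite('pics/w3.png',im)
def proj(X):
    return cv2.projectPoints(np.array([X],float),cv2.Rodrigues(np.array(W['R']))[0],np.array(W['t'],float),np.array(W['K']),np.array(W['dist']))[0][0,0]
print(proj([.5138,-.153,.056]))
p=proj([.5138,-.153,.04]);x,y=(max(0,int(p[0])-60),max(0,int(p[1])-60));print(x,y)
c=cv2.resize(im[y:y+120,x:x+120],None,fx=5,fy=5,interpolation=cv2.INTER_CUBIC)
cv2.imwrite('pics/w3c.png',c)
```

```text
[ 0.5168 -0.1565  0.177 ] [-3.1396 -0.0003  2.2784] [-0.1549  0.4628  0.4716  1.9059 -0.2745  0.8378  1.1673]
[256.7565 183.9192]
196 120
```

View pics/w3c.png

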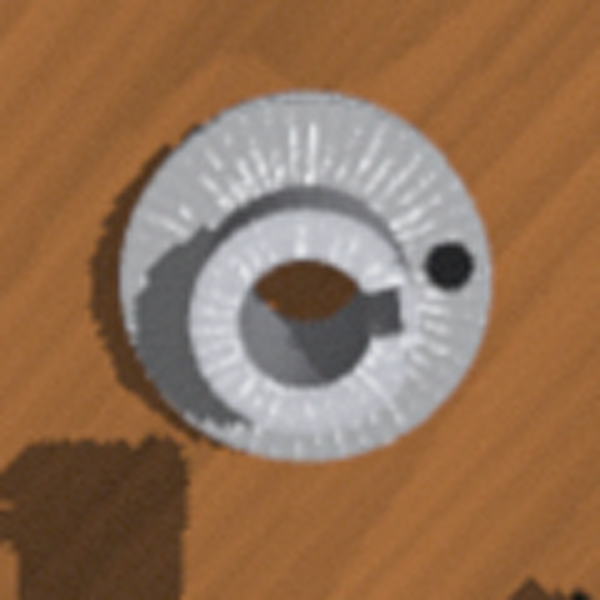

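The picture shows the hub top centred at crop (307,323), the keyway's end at (402,312), the drilling at (448,266) and the rim centre at (306,277).

Run:
```python
from h import *
import json
W=json.load(open('w3.json'));T=ctrl.camera_info('top');S=ctrl.camera_info('scene')
f=lambda u,v:(196+u/5-.4,120+v/5-.4)
h=plane(W,f(307,323),.056);r=plane(W,f(306,277),.022);k=plane(W,f(402,312),.056);d=plane(W,f(448,266),.022)
print(h,r,k,d)
for a,b in((k,h),(d,r),(d,h)):print(np.hypot(*(a-b)[:2]),np.arctan2(*(a-b)[1::-1]))
print(tri([(W,f(307,323)),(S,(158.9,228.1)),(T,(344.1,226.6))]))
s=ctrl.read_state();p=np.array(s['eef_pos']);y=s['ee_rot'][2]
D=h[:2]-p[:2];X=np.array([np.cos(y),np.sin(y)]);Y=np.array([np.sin(y),-np.cos(y)]);print(D@X/.02,D@Y/.02)
```

```text
[ 0.5142 -0.1531  0.056 ] [ 0.5126 -0.1516  0.022 ] [ 0.5276 -0.1385  0.056 ] [ 0.5359 -0.1283  0.022 ]
0.019806339284121444 0.8270955319518761
0.03292575843219618 0.7872958155956584
0.03292496961601126 0.8512107974955087
(array([ 0.514 , -0.1531,  0.0557]), np.float64(0.0003945940359744694))
0.13969375191126643 -0.03415992111292478
```

Call:
step_arm(
  moves=[
    [[0.14, -0.03, 1], [0, 0, 0]],
    [[0, 0, 1], [0, 0, 0]],
    [[0, 0, 1], [0, 0, 0]],
    [[0, 0, 1], [0, 0, 0]],
    [[0, 0, 1], [0, 0, 0]],
  ],
)

```text
t: 5.42
eef_pos: [0.5147, -0.1504, 0.0782]
ee_rot: [3.14, -0.001, 2.282]
contact_force: [0.7, -0.1, -0.1]
width: 0.0882
grip_force: 0.0
```

Call:
step_arm(
  moves=[
    [[0, 0, 1], [0, 0, 0]],
    [[0, 0, 0.9], [0, 0, 0]],
    [[0, 0, 0.55], [0, 0, 0]],
    [[0, 0, 0], [0, 0, 0]],
    [[0, 0, 0], [0, 0, 0]],
  ],
)

```text
t: 5.83
eef_pos: [0.5144, -0.1522, 0.0299]
ee_rot: [3.141, -0.001, 2.281]
contact_force: [1.3, 0.1, 0.8]
width: 0.0882
grip_force: 0.0
```

Call:
step_arm(
  moves=[
    [[0, 0, 0], [0, 0, 0]],
    [[0, 0, 0], [0, 0, 0]],
    [[0, 0, 0], [0, 0, 0]],
    [[0, 0, 0], [0, 0, 0]],
    [[0, 0, 0], [0, 0, 0]],
  ],
  gripper=1,
  newtons=35,
)

```text
t: 6.25
eef_pos: [0.5146, -0.1535, 0.0302]
ee_rot: [3.141, 0.001, 2.28]
contact_force: [-0.7, -0.1, 0.1]
width: 0.0567
grip_force: 0.0
```

Call:
step_arm(
  moves=[
    [[0, 0, 0], [0, 0, 0]],
    [[0, 0, 0], [0, 0, 0]],
    [[0, 0, 0], [0, 0, 0]],
    [[0, 0, 0], [0, 0, 0]],
    [[0, 0, 0], [0, 0, 0]],
  ],
)

```text
t: 6.67
eef_pos: [0.5143, -0.1536, 0.0299]
ee_rot: [-3.142, 0.0, 2.28]
contact_force: [-1.2, -0.4, 4.1]
width: 0.0469
grip_force: 35.0
```

Gripped at 35 N, opening 47 mm. Now I'll lift while turning yaw by -1.40 rad, that is +0.446 of the turn unit in all.

Call:
step_arm(
  moves=[
    [[0, 0, -0.3], [0, 0, 0]],
    [[0, 0, -0.6], [0, 0, 0]],
    [[0, 0, -0.9], [0, 0, 0]],
    [[0, 0, -1], [0, 0, 0.036]],
    [[0, 0, -1], [0, 0, 0.037]],
  ],
)

```text
t: 7.08
eef_pos: [0.5137, -0.1532, 0.1068]
ee_rot: [-3.141, -0.001, 2.045]
contact_force: [0.4, 0.2, -5.2]
width: 0.047
grip_force: 35.0
```

Call:
step_arm(
  moves=[
    [[0, 0, -1], [0, 0, 0.037]],
    [[0, 0, -1], [0, 0, 0.037]],
    [[0, 0, -1], [0, 0, 0.037]],
    [[0, 0, -1], [0, 0, 0.037]],
    [[0, 0, -0.7], [0, 0, 0.037]],
  ],
)

```text
t: 7.5
eef_pos: [0.5143, -0.1532, 0.2018]
ee_rot: [3.14, -0.001, 1.463]
contact_force: [0.9, 0.1, -5.6]
width: 0.047
grip_force: 35.0
```

Call:
step_arm(
  moves=[
    [[0, 0, 0], [0, 0, 0.037]],
    [[0, 0, 0], [0, 0, 0.037]],
    [[0, 0, 0], [0, 0, 0.037]],
    [[0, 0, 0], [0, 0, 0.037]],
    [[0, 0, 0], [0, 0, 0.037]],
  ],
)

```text
t: 7.92
eef_pos: [0.5138, -0.1528, 0.2001]
ee_rot: [-3.141, -0.001, 0.882]
contact_force: [0.6, -0.2, -5.2]
width: 0.0472
grip_force: 35.0
```

```bash
cat > d.py <<'E'
from h import *
s=ctrl.read_state();p=np.array(s['eef_pos']);y=s['ee_rot'][2];print(s['t'],p,np.array(s['ee_rot']),np.array(s['q']),s['width'],s['grip_force'],s['contact_force'],s['ft_torque'])
D=np.array([.4755,.1669])-p[:2];X=np.array([np.cos(y),np.sin(y)]);Y=np.array([np.sin(y),-np.cos(y)]);print('shares to shaft',D@X/.02,D@Y/.02)
E
python3 d.py
```

```text
7.9167 [ 0.5138 -0.1528  0.2001] [-3.1406 -0.0007  0.8825] [-0.4521  0.529   0.8839  1.9128 -0.5059  0.9394 -0.0131] 0.04721904010242974 34.99360248903031 [ 0.5804 -0.2361 -5.1688] [-0.0693  0.0956  0.0143]
shares to shaft 11.128603988077861 -11.632139272254395
```

Call:
step_arm(
  moves=[
    [[0.74, -0.775, 0], [0, 0, 0]],
    [[0.74, -0.775, 0], [0, 0, 0]],
    [[0.74, -0.775, 0], [0, 0, 0]],
    [[0.74, -0.775, 0], [0, 0, 0]],
    [[0.74, -0.775, 0], [0, 0, 0]],
  ],
)

```text
t: 8.33
eef_pos: [0.5, -0.0457, 0.2]
ee_rot: [-3.14, -0.0, 0.888]
contact_force: [0.3, 0.4, -4.5]
width: 0.0466
grip_force: 35.0
```

Call:
step_arm(
  moves=[
    [[0.74, -0.775, 0], [0, 0, 0]],
    [[0.74, -0.775, 0], [0, 0, 0]],
    [[0.74, -0.775, 0], [0, 0, 0]],
    [[0.74, -0.775, 0], [0, 0, 0]],
    [[0.74, -0.775, 0], [0, 0, 0]],
  ],
)

```text
t: 8.75
eef_pos: [0.4865, 0.0606, 0.2001]
ee_rot: [-3.14, -0.0, 0.888]
contact_force: [0.6, -0.6, -4.2]
width: 0.0474
grip_force: 35.0
```

Call:
step_arm(
  moves=[
    [[0.74, -0.775, 0], [0, 0, 0]],
    [[0.74, -0.775, 0], [0, 0, 0]],
    [[0.74, -0.775, 0], [0, 0, 0]],
    [[0.74, -0.775, 0], [0, 0, 0]],
    [[0, 0, 0], [0, 0, 0]],
  ],
)

```text
t: 9.17
eef_pos: [0.4752, 0.1496, 0.1997]
ee_rot: [-3.138, -0.001, 0.894]
contact_force: [-0.5, -0.0, -5.0]
width: 0.0467
grip_force: 35.0
```

```bash
python3 d.py
python3 - <<'E'
from h import *
import json
I={}
for n in('scene','wrist'):
    I[n]=ctrl.get_image(n)[:,:,::-1];cv2.imwrite(f'pics/{n}4.png',I[n])
json.dump({k:np.array(v).tolist() for k,v in ctrl.camera_info('wrist').items()},open('w4.json','w'))
c=lambda im,x,y,w,h,f:cv2.resize(im[y:y+h,x:x+w],None,fx=f,fy=f,interpolation=cv2.INTER_CUBIC)
cv2.imwrite('pics/m4.png',np.hstack([c(I['scene'],222,60,100,150,4),c(I['wrist'],206,180,100,150,4)]))
E
```

```text
9.1667 [0.4752 0.1496 0.1997] [-3.1384 -0.0011  0.8945] [-1.1072  0.4681  0.9229  2.0067 -0.4817  0.8994 -0.6013] 0.04672288268034988 35.000676820764056 [-0.4739 -0.0281 -5.0287] [ 0.0083  0.0775 -0.01  ]
shares to shaft 0.6847572824093785 -0.5327189791187713
```

View pics/m4.png

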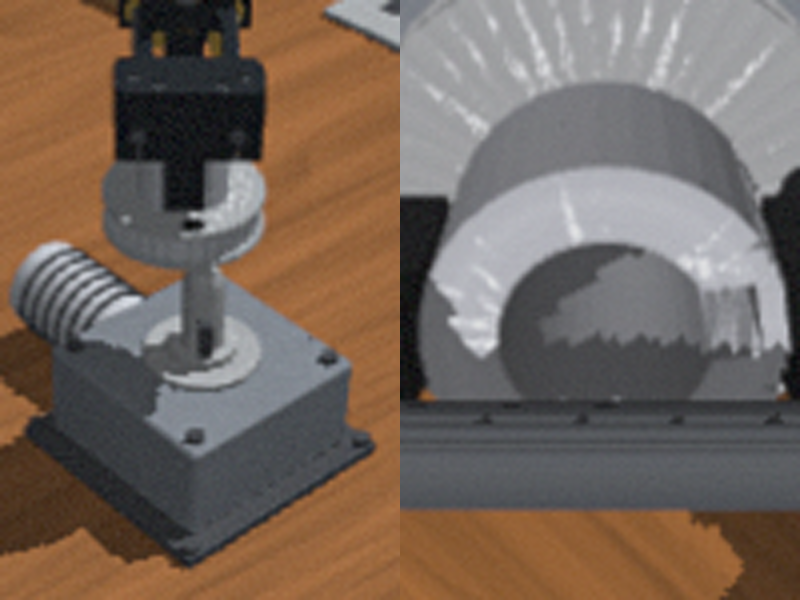

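The scene crop shows the pulley level above the shaft and slightly short of it. The wrist crop shows the hub in the fingers, with arc tops at crop (604,165) for the hub and (604,243) for the bore. I'll work out the pulley's offset in the hand from these.

Run:
```python
from h import *
import json
W=json.load(open('w4.json'));s=ctrl.read_state();p=np.array(s['eef_pos']);y=s['ee_rot'][2];print(p,y)
X=np.array([np.cos(y),np.sin(y)]);Y=np.array([np.sin(y),-np.cos(y)])
f=lambda u,v:(206+(u-400)/4-.4,180+v/4-.4)
for q,r in(((604,165),.024),((604,243),.014)):
    k=plane(W,f(*q),p[2]+.026)[:2]-p[:2];print(k@X-r,k@Y)
for q in((498,335),(710,335),(418,350),(792,345),(762,320)):
    k=plane(W,f(*q),p[2]+.026)[:2]-p[:2];print(q,k@X,k@Y)
```

```text
[0.4759 0.1451 0.1999] 0.8903022790912916
0.0011021492679091395 0.000587396401572866
0.0006578811092339543 0.0005859461148096161
(498, 335) 0.0016145728115229778 -0.012981108038177154
(710, 335) 0.0016254136881747906 0.014147320902590505
(418, 350) -0.0006328445082804216 -0.023365799067273624
(792, 345) 0.00012302250222034957 0.02474476725922421
(762, 320) 0.0037862151979275336 0.020712025152294387
```

Call:
step_arm(
  moves=[
    [[0.41, -0.36, 0], [0, 0, 0]],
    [[0.41, -0.36, 0], [0, 0, 0]],
    [[0, 0, 0], [0, 0, 0]],
    [[0, 0, 0], [0, 0, 0]],
    [[0, 0, 0], [0, 0, 0]],
  ],
)

```text
t: 9.68
eef_pos: [0.4758, 0.1657, 0.1997]
ee_rot: [3.141, 0.0, 0.888]
contact_force: [0.1, 0.6, -5.8]
width: 0.0468
grip_force: 35.0
```

```bash
python3 d.py
python3 - <<'E'
from h import *
I={}
for n in('scene','top'):
    I[n]=ctrl.get_image(n)[:,:,::-1];cv2.imwrite(f'pics/{n}5.png',I[n])
c=lambda im,x,y,w,h,f:cv2.resize(im[y:y+h,x:x+w],None,fx=f,fy=f,interpolation=cv2.INTER_CUBIC)
cv2.imwrite('pics/m5.png',np.hstack([c(I['scene'],235,80,80,100,5),c(I['top'],150,190,80,100,5)]))
E
```

```text
9.6833 [0.4758 0.1657 0.1997] [3.1414 0.0004 0.8878] [-1.134   0.4794  0.9227  1.9936 -0.4862  0.9047 -0.6369] 0.04678637437587812 34.999888237998675 [ 0.1412  0.5999 -5.7528] [-0.1171  0.1266 -0.0135]
shares to shaft 0.038053631563741766 -0.05206227570545871
```

View pics/m5.png

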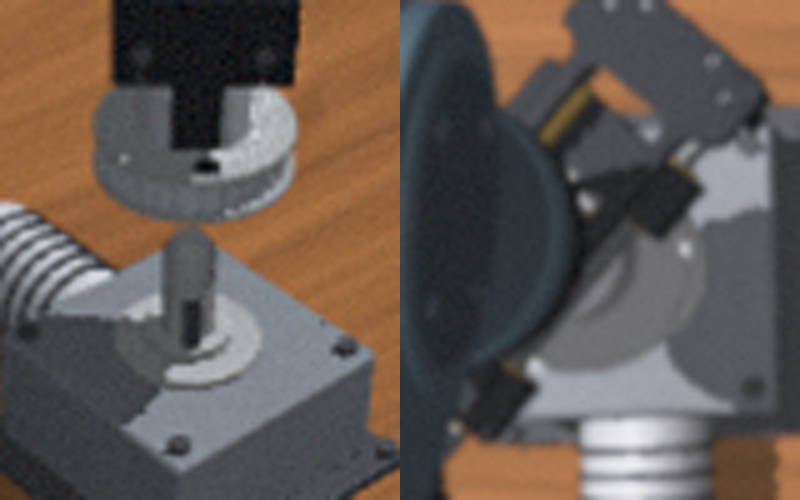

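The pulley is level, its axis agrees with the shaft's lean in the scene view, and the drilling (208,165) and key (192,322) are on the same side. I'll lower it slowly.

Call:
step_arm(
  moves=[
    [[0.01, -0.05, 0.4], [0, 0, 0]],
    [[0, 0, 0.5], [0, 0, 0]],
    [[0, 0, 0.5], [0, 0, 0]],
    [[0, 0, 0.5], [0, 0, 0]],
    [[0, 0, 0], [0, 0, 0]],
  ],
)

```text
t: 10.2
eef_pos: [0.4736, 0.1663, 0.1593]
ee_rot: [-3.14, 0.004, 0.888]
contact_force: [-0.5, 0.2, -4.8]
width: 0.0469
grip_force: 35.0
```

Call:
step_arm(
  moves=[
    [[0, 0, 0.15], [0, 0, 0]],
    [[0, 0, 0.15], [0, 0, 0]],
    [[0, 0, 0.15], [0, 0, 0]],
    [[0, 0, 0], [0, 0, 0]],
    [[0, 0, 0], [0, 0, 0]],
  ],
)

```text
t: 10.62
eef_pos: [0.4753, 0.1668, 0.1528]
ee_rot: [3.142, -0.0, 0.888]
contact_force: [-0.5, 0.2, -3.3]
width: 0.0471
grip_force: 35.0
```

Call:
step_arm(
  moves=[
    [[0, 0, 0.12], [0, 0, 0]],
    [[0, 0, 0.12], [0, 0, 0]],
    [[0, 0, 0.12], [0, 0, 0]],
    [[0, 0, 0.12], [0, 0, 0]],
    [[0, 0, 0], [0, 0, 0]],
  ],
)

```text
t: 11.03
eef_pos: [0.4748, 0.1668, 0.1426]
ee_rot: [-3.141, 0.001, 0.888]
contact_force: [-0.1, 0.2, -4.3]
width: 0.0472
grip_force: 35.0
```

```bash
python3 d.py
```

```text
11.0333 [0.4748 0.1668 0.1426] [-3.1412  0.0008  0.8882] [-1.0606  0.564   0.8313  2.0334 -0.585   0.7967 -0.562 ] 0.04716696148224986 34.99994643378159 [-0.0543  0.206  -4.3088] [-0.0916  0.0928  0.0405]
shares to shaft 0.026437672741530374 0.0217610801275707
```

The pulley is over the shaft with no side force. I'll creep down to the key level.

Call:
step_arm(
  moves=[
    [[0, 0, 0.1], [0, 0, 0]],
    [[0, 0, 0.1], [0, 0, 0]],
    [[0, 0, 0.1], [0, 0, 0]],
    [[0, 0, 0.08], [0, 0, 0]],
    [[0, 0, 0.06], [0, 0, 0]],
  ],
)

```text
t: 11.45
eef_pos: [0.4751, 0.1668, 0.1341]
ee_rot: [-3.142, 0.0, 0.888]
contact_force: [1.0, -0.3, -3.7]
width: 0.0469
grip_force: 35.0
```

Call:
step_arm(
  moves=[
    [[0, 0, 0.06], [0, 0, 0]],
    [[0, 0, 0.06], [0, 0, 0]],
    [[0, 0, 0], [0, 0, 0]],
  ],
)

```text
t: 11.7
eef_pos: [0.4751, 0.1668, 0.1317]
ee_rot: [-3.141, 0.0, 0.888]
contact_force: [0.1, 0.3, -4.5]
width: 0.0472
grip_force: 35.0
```

Call:
step_arm(
  moves=[
    [[0, 0, 0.06], [0, 0, 0]],
    [[0, 0, 0.06], [0, 0, 0]],
    [[0, 0, 0.06], [0, 0, 0]],
    [[0, 0, 0], [0, 0, 0]],
  ],
)

```text
t: 12.03
eef_pos: [0.4751, 0.1668, 0.1281]
ee_rot: [-3.141, 0.0, 0.888]
contact_force: [-0.5, 0.7, -5.3]
width: 0.0469
grip_force: 35.0
```

```bash
python3 d.py
```

```text
12.0333 [0.4751 0.1668 0.1281] [-3.1415  0.0003  0.8881] [-1.0405  0.5861  0.806   2.0406 -0.6111  0.7691 -0.5418] 0.04692494792089683 35.00011251469914 [-0.539   0.6624 -5.3236] [-0.037   0.0755 -0.0013]
shares to shaft 0.017482137972802334 0.013853146946342994
```

The underside is now about 6 mm below the key top with no contact force, so the keyway is over the key. I'll lower it toward the shoulder.

Call:
step_arm(
  moves=[
    [[0, 0, 0.12], [0, 0, 0]],
    [[0, 0, 0.15], [0, 0, 0]],
    [[0, 0, 0.15], [0, 0, 0]],
    [[0, 0, 0.12], [0, 0, 0]],
    [[0, 0, 0], [0, 0, 0]],
  ],
)

```text
t: 12.45
eef_pos: [0.4749, 0.1668, 0.1169]
ee_rot: [-3.141, 0.001, 0.888]
contact_force: [-0.2, 0.5, -4.4]
width: 0.0471
grip_force: 35.0
```

Call:
step_arm(
  moves=[
    [[0, 0, 0.06], [0, 0, 0]],
    [[0, 0, 0.06], [0, 0, 0]],
    [[0, 0, 0.04], [0, 0, 0]],
    [[0, 0, 0], [0, 0, 0]],
  ],
)

```text
t: 12.78
eef_pos: [0.4752, 0.1668, 0.1142]
ee_rot: [-3.142, 0.0, 0.888]
contact_force: [0.4, 0.2, -3.7]
width: 0.0464
grip_force: 35.0
```

Call:
step_arm(
  moves=[
    [[0, 0, 0.05], [0, 0, 0]],
    [[0, 0, 0.05], [0, 0, 0]],
    [[0, 0, 0], [0, 0, 0]],
  ],
)

```text
t: 13.03
eef_pos: [0.4751, 0.1668, 0.1122]
ee_rot: [-3.142, 0.0, 0.888]
contact_force: [-0.5, 1.1, -4.8]
width: 0.047
grip_force: 35.0
```

Call:
step_arm(
  moves=[
    [[0, 0, 0.04], [0, 0, 0]],
    [[0, 0, 0.03], [0, 0, 0]],
    [[0, 0, 0], [0, 0, 0]],
  ],
)

```text
t: 13.28
eef_pos: [0.4751, 0.1668, 0.1108]
ee_rot: [-3.142, 0.0, 0.888]
contact_force: [0.2, 0.0, -4.3]
width: 0.0471
grip_force: 35.0
```

Call:
step_arm(
  moves=[
    [[0, 0, 0.03], [0, 0, 0]],
    [[0, 0, 0.03], [0, 0, 0]],
    [[0, 0, 0], [0, 0, 0]],
  ],
)

```text
t: 13.53
eef_pos: [0.4752, 0.1668, 0.1099]
ee_rot: [-3.141, -0.0, 0.888]
contact_force: [-2.0, -0.5, -1.3]
width: 0.0466
grip_force: 35.0
```

Call:
step_arm(
  moves=[
    [[0, 0, 0.03], [0, 0, 0]],
    [[0, 0, 0], [0, 0, 0]],
    [[0, 0, 0], [0, 0, 0]],
  ],
)

```text
t: 13.78
eef_pos: [0.4753, 0.1668, 0.1098]
ee_rot: [-3.141, -0.001, 0.888]
contact_force: [-4.2, -1.0, 8.6]
width: 0.047
grip_force: 35.0
```

It's seated: TCP 0.110 against the 0.110 expected, with the force rising to about 9 N. I'll ease off the pressure and release.

Call:
step_arm(
  moves=[
    [[0, 0, -0.02], [0, 0, 0]],
    [[0, 0, 0], [0, 0, 0]],
  ],
  newtons=10,
)

```text
t: 13.95
eef_pos: [0.4753, 0.1668, 0.1098]
ee_rot: [-3.142, -0.0, 0.888]
contact_force: [-3.0, -1.5, 4.3]
width: 0.0472
grip_force: 10.0
```

Call:
step_arm(
  moves=[
    [[0, 0, 0], [0, 0, 0]],
    [[0, 0, 0], [0, 0, 0]],
    [[0, 0, 0], [0, 0, 0]],
    [[0, 0, 0], [0, 0, 0]],
    [[0, 0, 0], [0, 0, 0]],
  ],
  gripper=0,
)

```text
t: 14.37
eef_pos: [0.4754, 0.1669, 0.1095]
ee_rot: [3.141, -0.0, 0.888]
contact_force: [-0.1, 0.3, 0.4]
width: 0.0784
grip_force: 0.0
```

Call:
step_arm(
  moves=[
    [[0, 0, 0], [0, 0, 0]],
    [[0, 0, 0], [0, 0, 0]],
    [[0, 0, 0], [0, 0, 0]],
  ],
)

```text
t: 14.62
eef_pos: [0.4752, 0.1668, 0.1095]
ee_rot: [3.142, -0.0, 0.888]
contact_force: [-0.2, 0.1, -0.3]
width: 0.0882
grip_force: 0.0
```

Now I'll lift straight up, move the tool back, and check.

Call:
step_arm(
  moves=[
    [[0, 0, -0.4], [0, 0, 0]],
    [[0, 0, -0.8], [0, 0, 0]],
    [[0, 0, -1], [0, 0, 0]],
    [[0, 0, -1], [0, 0, 0]],
    [[0, 0, -1], [0, 0, 0]],
  ],
)

```text
t: 15.03
eef_pos: [0.4751, 0.1665, 0.1949]
ee_rot: [3.142, 0.0, 0.888]
contact_force: [0.5, 0.5, -0.5]
width: 0.0879
grip_force: 0.0
```

Call:
step_arm(
  moves=[
    [[0, 0, -1], [0, 0, 0]],
    [[0, -1, -1], [0, 0, 0]],
    [[0, -1, 0], [0, 0, 0]],
    [[0, -1, 0], [0, 0, 0]],
    [[0, 0, 0], [0, 0, 0]],
  ],
)

```text
t: 15.45
eef_pos: [0.4261, 0.2072, 0.2337]
ee_rot: [-3.139, 0.0, 0.892]
contact_force: [0.3, 0.5, -0.8]
width: 0.0881
grip_force: 0.0
```

```bash
python3 d.py
python3 - <<'E'
from h import *
I={}
for n in('scene','wrist'):
    I[n]=ctrl.get_image(n)[:,:,::-1];cv2.imwrite(f'pics/{n}6.png',I[n])
c=lambda im,x,y,w,h,f:cv2.resize(im[y:y+h,x:x+w],None,fx=f,fy=f,interpolation=cv2.INTER_CUBIC)
cv2.imwrite('pics/m6.png',np.hstack([c(I['scene'],225,90,100,125,4),cv2.resize(I['wrist'],None,fx=.78,fy=1.302)[:, :]]))
E
```

```text
15.45 [0.4261 0.2072 0.2337] [-3.1388  0.      0.892 ] [-1.3554  0.3711  1.0074  2.0338 -0.3918  0.9423 -0.8203] 0.08809216674290088 0.0 [ 0.2984  0.5376 -0.7833] [-0.0439  0.0823  0.0101]
shares to shaft -0.015537350392543137 3.189158514207179
```

View pics/m6.png

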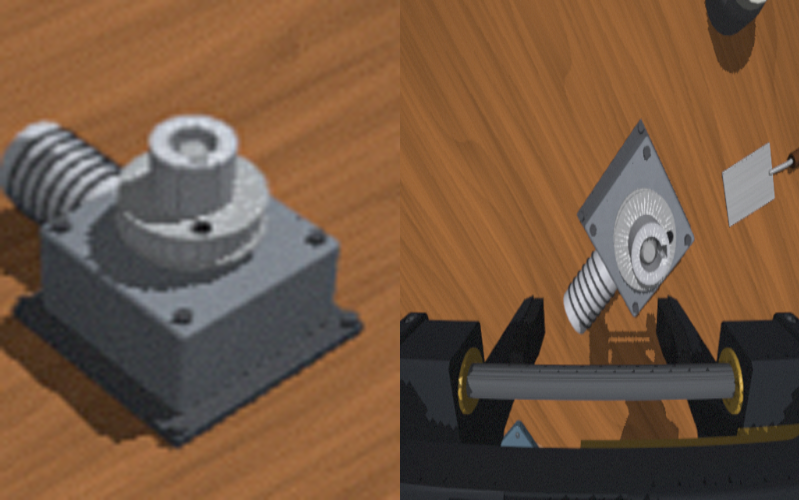

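The pulley sits level and fully down on the shoulder, the shaft end shows just inside the bore at (195,148) in the crop, and the gripper is clear. I'll hand in the job.

```bash
python3 -c "
from bench import ctrl
print(ctrl.finish_job())"
```

```text
the job is handed in; nothing more can be done
None
```

The pulley is home on the drive's shoulder with its keyway over the key, released and handed in at about 15.5 s; I lined the keyway up by sight while it was clear of the shaft, so it dropped over the key without any turning under pressure.

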